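# Check the print plate and hold its spring latch open

### The arm

A 7-joint arm with a two-finger parallel gripper is mounted at the origin on the work surface. World frame = base frame: x ahead of the robot, y to its left, z up, the work surface at z = 0. Lengths are in m, angles in degrees, forces in N, time in s.
With the tool pointing down it reaches from about 0.425 to 0.875 m from the base axis. Payload 4.7 kg.
Tool frame: the origin (TCP) lies between the finger pads; the fingertips stand 8 mm ahead of it and the grasp point (between the pads) lies 11 mm behind it (env.tip_extent is the distance from the TCP to the fingertips, in m); z points along the fingers, y is the line along which they close (so a half turn about z gives the same grasp; the last joint's range is limited). The gripper opens to 87 mm and grips with 3 to 60 N. Pads are 19 mm wide; open, the fingers measure 117 mm over their backs; the gripper's body (75 mm by 190 mm) begins 51 mm behind the grasp point.
Start: joints at [66.755, 18.392, -4.016, 83.108, 1.295, 78.541, -3.26], TCP at [0.265, -0.594, 0.21] pointing down, gripper open.
Joint ranges: [-163.93, 163.93], [-17.29, 119.83], [-79.2, 71.16], [3.27, 140.29], [-89.18, 269.18], [5.43, 117.66], [-154.24, 154.24]. Speed limits (degrees/s): [147.25, 147.25, 180, 180, 180, 180, 180].

### API

Orientations are given as [roll, pitch, yaw] about the fixed x, y, z axes, in that order (R = Rz(yaw) Ry(pitch) Rx(roll)).
In Python, from cell import sensors, vision, workorder, env gives the robot as it stands.
- The arm moves only by the tool drive_tool, never from a script. Its argument "moves" is a list of rows, each an object of numbers: "x", "y", "z": the shift along the tool's x, y, z in mm; "rx", "ry", "rz": the turn, a rotation vector about the tool's x, y, z in rad; "fingers": the closure, from -1 (fully open) to 1 (shut). In form: [{"x": .., "y": .., "z": .., "rx": .., "ry": .., "rz": .., "fingers": ..}, ...]. A call has 1 to 20 rows; each row is the pose to reach, as a shift and turn from the pose commanded when the call began, along the tool's axes at that moment; what a row does not reach only later rows make up. A row lasts 1/8 s, in which the tool goes at most 62.5 mm and 10.7 degrees, less where a joint would pass 70% of its speed; a pose out of reach is approached as far as the arm can. A call with a gripper value outside its range is refused whole. The fingers move at their own pace and stop on an object; "force" is the grip in N (left out, the last holds). Time passes only in rows, so rows that repeat a pose let the fingers close. It gives the time, the measured TCP pose, the force, the opening and the grip force at its end, in the units of the state.
- sensors.get_obs(): the state, without advancing time (a new reading comes with each control period).
- vision.read_camera(name): name is "scene" or "side" or "wrist"; returns a dict with "image" (384x512x3 uint8, red, green, blue), "fx", "fy", "cx", "cy" (pixels), "R" (3x3) and "t" (3): a world point X has camera coordinates R X + t. Camera axes: x right, y down, z forward; pixel columns grow to the right and rows downward; lengths in m; the calibration is good to about 2 mm. A picture is of the moment at which its call begins. There is no depth.
- workorder.sign_off(): hands the job in; it is judged then, once.
The state is a dict: "time_s": time; "qpos": joint angles; "joint_velocities": joint speeds; "effort": joint torques, N m; "tool_pos": TCP position; "tool_rot": TCP orientation; "force": force on the tool from outside, world axes, zero at the start; "wrist_torque": the same for the moment, N m; "grip_width": finger opening in m; "grasp_force": force on a finger pad.
Only numpy, scipy, OpenCV 4.12 (cv2) and the standard library are available. Lean on these libraries where they do the work, as an engineer would, in place of code of your own. Each camera call takes 0.05 s, during which the arm holds its last target. There are 200 camera calls.

### The job

Before the finished plate is lifted out of its dock, take the touch probe from its stand and press its tip on the round touch button until it visibly gives, then likewise on the square one, and put the probe back in its stand, hanging by its collar. Then pull the dock's spring latch out until the pointer stands in the gap of the white gate, and finish while still holding it there: do not let go. Leave everything else on the bench and plate where it is.

Things in the scene. Friction and masses are not known exactly. Their poses are not given: they have to be found in the camera images.
- dock: Print-plate dock, fixed: grey block 200x200 with a dark steel print plate on it, plate top 40 above the bench. Origin: under the block's middle, at bench level; z up. From its -y side a black guide tray 12 thick sticks out to y = -247 (x from -45 to 85). The spring latch lies on the tray and is pulled out along the dock's -y axis.
- slide: Latch slide: aluminium bar 30 wide on the tray with a grey upright handle block and a pointer finger to its +x side. At home its origin and axes are those of the dock; pulled, it shifts along the dock's -y (0 to 80 mm possible). A spring draws it home: 4.4 N at home plus 0.11 N per mm pulled (8 to 11 N at the gate); let go, it returns at once.
- handle (a point): Point inside the handle block, on its centre line, 50 above the bench. Block: 30 along the dock's x, 18 along the dock's y (the pull), from 20 to 68 above the bench; at home its centre is 150 from the dock's middle, with 40 free between it and the dock's side.
- pointer (a point): Tip of the pointer: a thin finger 4 wide (along the dock's y), at the height of the bar, 56 to the dock's +x of the handle's centre line, level in y with the handle's centre.
- gate: The mark: a fixed white gate of two small upright ribs on the tray's +x edge, each 6 thick and 14 high, with a clear gap of 12 between them along the dock's y. Origin: middle of the gap, on the tray (12 above the bench); dock's axes. The slide must be pulled 30 to 62 mm (different each time) to bring the pointer in line with the gap's middle.
- round_button: Round steel touch button, 36 across and 10 thick, on a foot fixed on the plate near one corner. Origin: centre of its top face, about 57 above the bench; z up. Springs down by up to 5 mm: starts to give at about 2 N, 5 N fully down.
- square_button: Square steel touch button, 34x34, on a foot fixed near the diagonally other corner of the plate; otherwise just like the round one (origin: centre of its top face). The two may have changed corners.
- stand: Probe stand, fixed: grey block 75x75, 60 high, with an upright square through-hole 23x23 in its middle. Origin: centre of its underside.
- probe: Loose touch probe, about 0.09 kg, upright, 111 long: steel shank 12 across with a 6 mm tip; from 45 to 51 above the tip a collar 36 across; above it a round black grip 20 across to the top. It hangs in the stand by its collar, tip 15 above the bench. Origin: at the tip; z along the probe to its top.
- probe_tip (a point): The probe's tip, centre of its end face.
- probe_grip (a point): Point on the probe's axis in the black grip, 86 above the tip: where to grasp it.
- print: Bystander, leave alone: finished white print, a U-shaped bracket 44x26x22, standing loose on the middle of the plate (mm).
- gear: Bystander, leave alone: small loose grey stepped gear blank, 32 across, 20 high, on the bench between dock and stand (mm).
- scraper: Bystander, leave alone: loose spatula-like scraper 200 long, lying left of the dock (mm).
- screwdriver: Bystander, leave alone: loose screwdriver 180 long, lying on the near right of the bench (mm).
- glue: Bystander, leave alone: loose white glue bottle, 36 across and 100 high, standing right behind the stand (mm).
- nozzle_box: Bystander, leave alone: loose clear compartment box 90x70x30, right of the far middle (mm).
Things that resemble listed ones, but are neither listed nor needed, are in the scene too. Leave any green, turquoise or yellow look-alike of the probe alone.

How it is judged (in metres and radians):
On the way, in this order (a step that is already met when the one before it is completed fails the run):
1. the tip of the held probe presses the round button (over 2.2 N for 0.2 s) (contact force between the fingers and probe above 1 N and contact force between probe and round_button above 2.2 N and horizontal distance between probe_tip and round_button below 0.016 m), for 0.2 s.
2. then the tip of the held probe presses the square button (over 2.2 N for 0.2 s) (contact force between the fingers and probe above 1 N and contact force between probe and square_button above 2.2 N and horizontal distance between probe_tip and square_button below 0.016 m), for 0.2 s.
3. then the probe hangs in its stand, let go (horizontal distance between probe_tip and stand below 0.009 m and z of probe_tip in the frame of stand below 0.021 m and angle between probe's own z axis and vertical below 0.12 rad and contact force between the fingers and probe below 0.1 N and linear speed of probe below 0.02 m/s), for 0.2 s.
At the end, for the whole second after the job is handed in: The fingers hold the slide against its spring (over 3 N), at rest, with the pointer within 5 mm of the middle of the gate's gap; the probe hangs upright in its stand (tip within 9 mm of the stand's axis and less than 21 mm above the bench, tilt under 0.12 rad), untouched by the fingers and at rest (all of step 3 and y of pointer in the frame of gate between -0.005 and 0.005 m and contact force between the fingers and slide above 3 N and linear speed of slide below 0.01 m/s); the arm keeps its last pose, push and grip.
It fails at once if a bystander is moved by more than 30 mm (distance of any of print, gear, scraper, screwdriver, glue, nozzle_box from where it was at the start of the episode above 0.03 m).
It also fails if it takes over 64 s, if anything falls off the work surface, if the arm or the gripper's body presses on something with over 40 N, if the wrist force passes 120 N, or if a joint passes its speed limit or range.

## Working session

There is one attempt and no reset: what is moved stays moved. The work goes in short steps, Python scripts to look and compute and a tool call to move; the robot and the scene stay as the last step left them, time stands still between calls to the robot, and variables do not carry over. Pictures are saved under pics/ and viewed, at most 10 in all, crops included, and the job is handed in when it is done.

Besides the shell and the picture viewer there is one more tool, called in YAML: its name, and indented under it one key for each argument. drive_tool: Moves the arm, as the interface text tells. Its arguments: {"type":"object","properties":{"moves":{"type":"array"},"force":{"type":"number"}},"required":["moves"]}

```bash
mkdir -p pics; ls; cat > h.py <<'E'
import numpy as np,cv2,pickle
from cell import sensors,vision,workorder,env
def snap(n,f):
    c=vision.read_camera(n); cv2.imwrite(f'pics/{f}.png',c['image'][:,:,::-1]); pickle.dump(c,open(f'pics/{f}.pkl','wb')); return c
def ld(f): return pickle.load(open(f'pics/{f}.pkl','rb'))
def ray(c,u,v,z):
    R=np.array(c['R']);t=np.array(c['t']);o=-R.T@t
    d=R.T@np.array([(u-c['cx'])/c['fx'],(v-c['cy'])/c['fy'],1]); return o+d*(z-o[2])/d[2]
def proj(c,X):
    p=np.array(c['R'])@np.array(X)+np.array(c['t']); return np.array([c['fx']*p[0]/p[2]+c['cx'],c['fy']*p[1]/p[2]+c['cy']])
E
python3 - <<'E'
from h import *
a=snap('scene','s1')['image'];b=snap('side','d1')['image']
for f,i in(('s1b',a),('d1b',b)): cv2.imwrite(f'pics/{f}.png',cv2.resize(i[:,:,::-1],(800,600),interpolation=cv2.INTER_CUBIC))
print(sensors.get_obs())
for n in('s1','d1'):
    c=ld(n);print(c['fx'],-np.array(c['R']).T@c['t'],c['R'][2])
E
```

```text
pics
{'time_s': 0.1, 'qpos': array([66.75625159, 18.43456807, -4.01505041, 83.16661388,  1.2944848 ,
       78.54235777, -3.26070309]), 'joint_velocities': array([-0.0329339 , -0.03755726, -0.01728746, -0.17648031,  0.02016233,
        0.05533579, -0.01336569]), 'effort': array([-2.68201338e-04, -4.92573810e+01, -4.05848930e-01, -3.13400745e+01,
       -6.41381764e-02,  3.94883752e-02,  5.73390457e-05]), 'tool_pos': array([ 0.26465473, -0.59311588,  0.20858499]), 'tool_rot': array([-1.79901662e+02,  5.13173277e-03,  2.40520562e+01]), 'force': array([-0.31478193, -0.72209002,  1.03920654]), 'wrist_torque': array([0.00584148, 0.01491713, 0.0040693 ]), 'grasp_force': 0.0, 'grip_width': 0.08695568219426472}
365.55093575742205 [ 1.18133087 -0.37630517  0.5902282 ] [-0.7315081   0.43761928 -0.52286257]
484.12529947733873 [0.25944536 1.03557539 0.79612626] [ 0.20316631 -0.80028724 -0.56414873]
```

View pics/s1b.png

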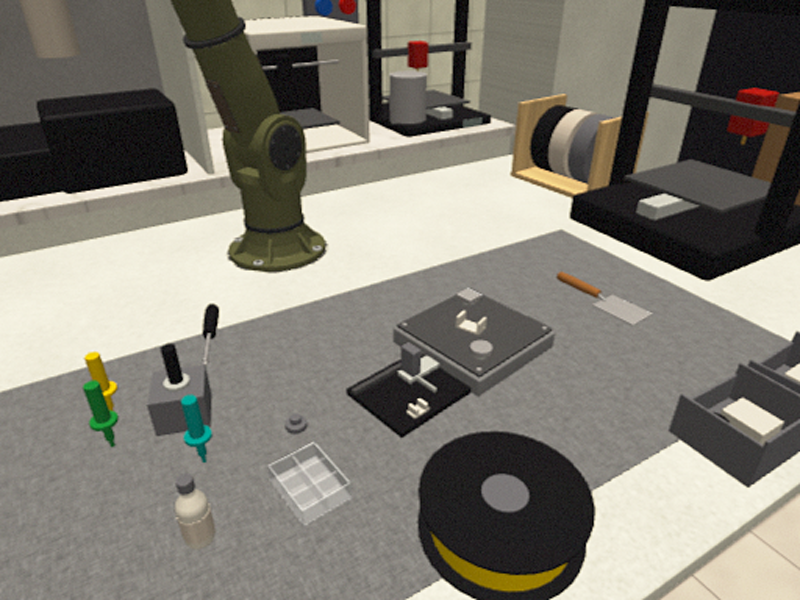

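View pics/d1b.png

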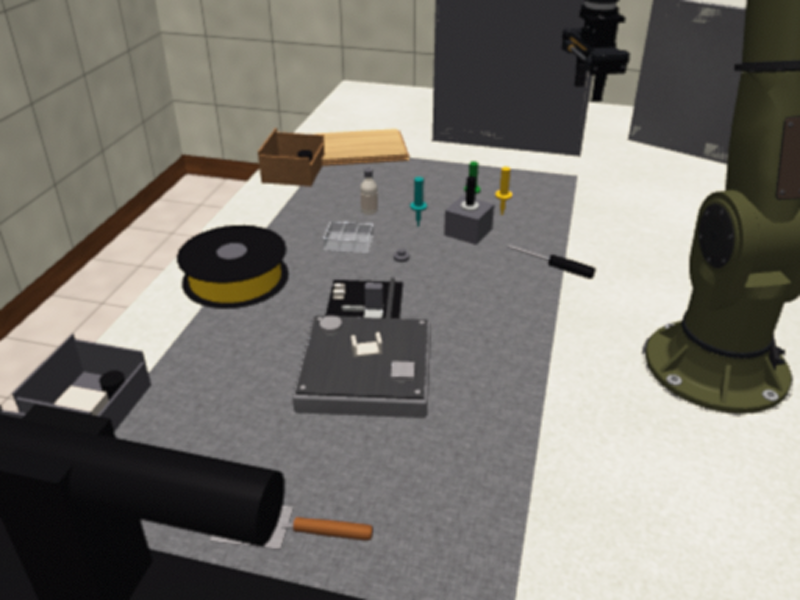

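```bash
python3 - <<'E'
from h import *
def cr(f,x,y,w):
    h=w*3//4; return cv2.resize(cv2.imread(f'pics/{f}.png')[y:y+h,x:x+w],(400,300),interpolation=cv2.INTER_CUBIC)
cv2.imwrite('pics/c1.png',np.vstack([np.hstack([cr('s1',40,190,120),cr('s1',216,176,148)]),np.hstack([cr('d1',240,85,100),cr('d1',184,172,100)])]))
E
```

```text
(no output)
```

View pics/c1.png

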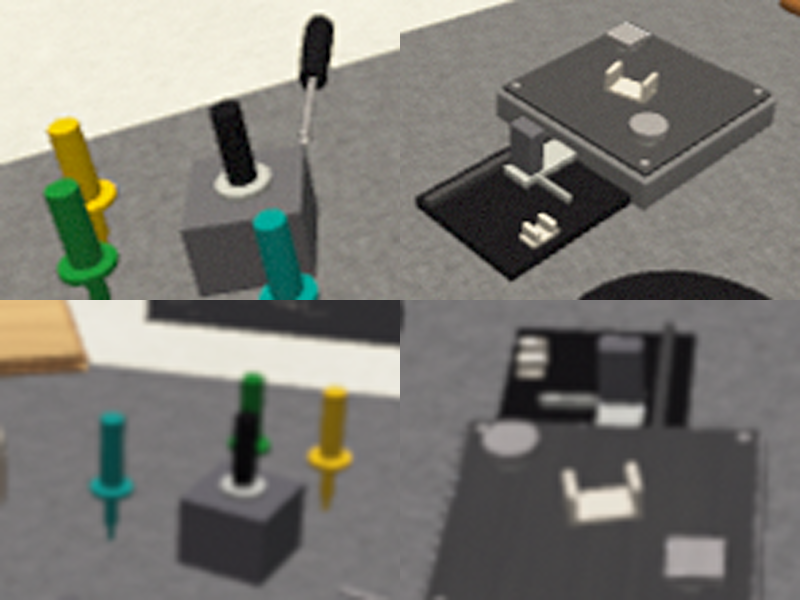

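```bash
cat >> h.py <<'E'
def tri(obs):
    A=[];b=[]
    for c,(u,v) in obs:
        R=np.array(c['R']);t=np.array(c['t']);a=(u-c['cx'])/c['fx'];q=(v-c['cy'])/c['fy']
        A+=[R[0]-a*R[2],R[1]-q*R[2]];b+=[a*t[2]-t[0],q*t[2]-t[1]]
    X=np.linalg.lstsq(np.array(A),np.array(b),rcond=None)[0]; return X
E
python3 - <<'E'
from h import *
np.set_printoptions(precision=4,suppress=True)
s=ld('s1');d=ld('d1')
S=lambda k,x,y:(40+.3*x,190+.3*y) if k==0 else (216+.37*(x-400),176+.37*y)
D=lambda k,x,y:(240+.25*x,85+.25*(y-300)) if k==0 else (184+.25*(x-400),172+.25*(y-300))
for n,k,a,b,z in [('top',0,(226,106),(246,414),.126),('collar',0,(243,181),(243,484),.066),('round',1,(649,123),(510,437),.057),('square',1,(629,34),(696,557),.057),
 ('yel',0,(64,126),(333,392),.126),('gre',0,(62,188),(252,379),.126),('turq',0,(270,218),(112,418),.126),
 ('handletop',1,(528,126),(621,347),.068),('pointer',1,(570,198),(542,401),.022),('screwfar',1,(645,163),(481,428),.04),('screw2',1,(517,86),(744,437),.04),('gateA',1,(525,235),(530,344),.026),('gateB',1,(545,220),(530,366),.026)]:
    p,q=S(k,*a),D(k,*b); print(n,tri([(s,p),(d,q)]),ray(s,*p,z)[:2],ray(d,*q,z)[:2])
E
```

```text
top [ 0.4637 -0.3202  0.1254] [ 0.4678 -0.3197] [ 0.4629 -0.3227]
collar [ 0.4631 -0.3218  0.0632] [ 0.47   -0.3214] [ 0.4617 -0.3203]
round [0.6137 0.116  0.056 ] [0.6163 0.1156] [0.6122 0.1158]
square [0.4721 0.1988 0.0548] [0.4784 0.1967] [0.4698 0.1987]
yel [ 0.407  -0.4142  0.1083] [ 0.4373 -0.4124] [ 0.4029 -0.3789]
gre [ 0.4752 -0.4229  0.1079] [ 0.5031 -0.4208] [ 0.4693 -0.3864]
turq [ 0.5702 -0.3205  0.1092] [ 0.5933 -0.322 ] [ 0.5622 -0.2896]
handletop [0.5699 0.0124 0.064 ] [0.5759 0.0096] [0.5676 0.0167]
pointer [0.6249 0.0221 0.0158] [0.6328 0.0183] [0.621  0.0283]
screwfar [0.6429 0.0905 0.0394] [0.6449 0.0904] [0.6418 0.0902]
screw2 [0.4755 0.0576 0.0387] [0.4802 0.0569] [0.4738 0.0567]
gateA [ 0.6514 -0.0392  0.0196] [ 0.6566 -0.0432] [ 0.6485 -0.0295]
gateB [ 0.6433 -0.0141  0.0188] [ 0.6495 -0.0188] [ 0.64   -0.0038]
```

drive_tool:
  moves:
    - {"x":30,"y":-17,"rz":0.02}
    - {"x":75,"y":-43,"rz":0.06}
    - {"x":125,"y":-72,"rz":0.1}
    - {"x":175,"y":-100,"rz":0.14}
    - {"x":220,"y":-126,"rz":0.18}
    - {"x":260,"y":-149,"rz":0.21}
    - {"x":282,"y":-162,"rz":0.225}
    - {"x":292,"y":-168,"rz":0.225}
    - {"x":292,"y":-168,"rz":0.225}
    - {"x":292,"y":-168,"rz":0.225}

```text
invalid input at $.moves[0]: expected keys x, y, z, rx, ry, rz, fingers
```

```bash
python3 - <<'E'
from h import *
i=snap('wrist','w1')['image'];cv2.imwrite('pics/w1b.png',cv2.resize(i[:,:,::-1],(800,600)))
o=sensors.get_obs();print(o['tool_pos'],o['tool_rot'],o['time_s'])
c=ld('w1');print(proj(c,[.4635,-.321,.126])/.64,proj(c,[.4635,-.321,.066])/.64)
E
```

```text
[ 0.26471041 -0.59318063  0.20871113] [-1.79916984e+02  5.29086362e-03  2.40568124e+01] 0.15
[ -33.73123733 -427.25231624] [  67.37906391 -289.49628431]
```

View pics/w1b.png

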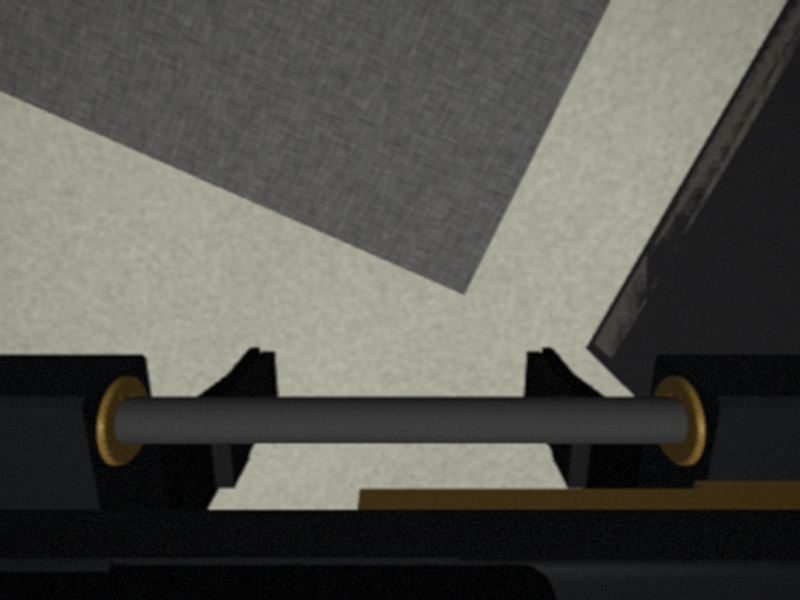

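drive_tool:
  moves:
    - {"x":30,"y":-17,"z":0,"rx":0,"ry":0,"rz":0.02,"fingers":-1}
    - {"x":75,"y":-43,"z":0,"rx":0,"ry":0,"rz":0.06,"fingers":-1}
    - {"x":120,"y":-69,"z":0,"rx":0,"ry":0,"rz":0.1,"fingers":-1}
    - {"x":165,"y":-95,"z":0,"rx":0,"ry":0,"rz":0.14,"fingers":-1}
    - {"x":200,"y":-120,"z":0,"rx":0,"ry":0,"rz":0.18,"fingers":-1}
    - {"x":225,"y":-145,"z":0,"rx":0,"ry":0,"rz":0.21,"fingers":-1}
    - {"x":232,"y":-154,"z":0,"rx":0,"ry":0,"rz":0.225,"fingers":-1}
    - {"x":232,"y":-154,"z":0,"rx":0,"ry":0,"rz":0.225,"fingers":-1}
    - {"x":232,"y":-154,"z":0,"rx":0,"ry":0,"rz":0.225,"fingers":-1}

```text
time_s: 1.27
tool_pos: [0.4128, -0.3604, 0.2094]
tool_rot: [180.0, 0.0, 11.0]
force: [-0.2, -1.0, -0.6]
grip_width: 0.0871
grasp_force: 0.0
```

```bash
python3 - <<'E'
from h import *
i=snap('wrist','w2')['image'];cv2.imwrite('pics/w2b.png',cv2.resize(i[:,:,::-1],(800,600)))
o=sensors.get_obs();print(o['tool_pos'],o['tool_rot'],o['time_s'])
c=ld('w2');print(proj(c,[.4635,-.321,.126])/.64,proj(c,[.4635,-.321,.066])/.64)
E
```

```text
[ 0.41280096 -0.36029302  0.20942115] [1.79975481e+02 3.37944596e-02 1.09989330e+01] 1.325
[346.14316593 196.91131056] [356.22595255 191.00515532]
```

View pics/w2b.png

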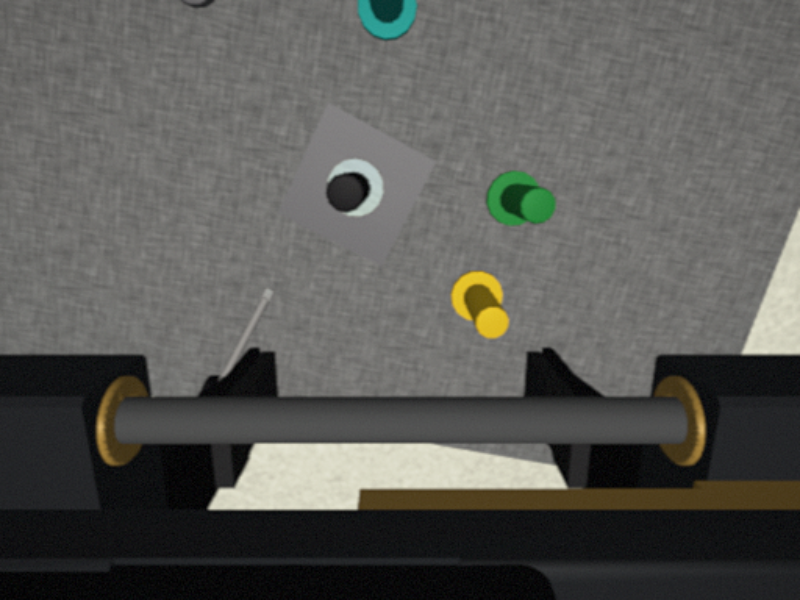

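drive_tool:
  moves:
    - {"x":20,"y":-10,"z":0,"rx":0,"ry":0,"rz":0,"fingers":-1}
    - {"x":45,"y":-22,"z":0,"rx":0,"ry":0,"rz":0,"fingers":-1}
    - {"x":59,"y":-29,"z":5,"rx":0,"ry":0,"rz":0,"fingers":-1}
    - {"x":59,"y":-29,"z":35,"rx":0,"ry":0,"rz":0,"fingers":-1}
    - {"x":59,"y":-29,"z":70,"rx":0,"ry":0,"rz":0,"fingers":-1}
    - {"x":59,"y":-29,"z":100,"rx":0,"ry":0,"rz":0,"fingers":-1}
    - {"x":59,"y":-29,"z":115,"rx":0,"ry":0,"rz":0,"fingers":-1}
    - {"x":59,"y":-29,"z":119,"rx":0,"ry":0,"rz":0,"fingers":-1}
    - {"x":59,"y":-29,"z":119,"rx":0,"ry":0,"rz":0,"fingers":-1}
  force: 25

```text
time_s: 2.45
tool_pos: [0.4667, -0.3191, 0.0913]
tool_rot: [179.9, -0.0, 11.1]
force: [0.2, -0.9, 0.2]
grip_width: 0.0874
grasp_force: 0.0
```

drive_tool:
  moves:
    - {"x":0,"y":0,"z":0,"rx":0,"ry":0,"rz":0,"fingers":0.3}
    - {"x":0,"y":0,"z":0,"rx":0,"ry":0,"rz":0,"fingers":1}
    - {"x":0,"y":0,"z":0,"rx":0,"ry":0,"rz":0,"fingers":1}
    - {"x":0,"y":0,"z":0,"rx":0,"ry":0,"rz":0,"fingers":1}
    - {"x":0,"y":0,"z":0,"rx":0,"ry":0,"rz":0,"fingers":1}
    - {"x":0,"y":0,"z":0,"rx":0,"ry":0,"rz":0,"fingers":1}

```text
time_s: 3.2
tool_pos: [0.4663, -0.3185, 0.0905]
tool_rot: [180.0, 0.0, 11.2]
force: [-0.4, 0.3, 0.7]
grip_width: 0.0347
grasp_force: 0.0
```

Fingers are still closing; wait.

drive_tool:
  moves:
    - {"x":0,"y":0,"z":0,"rx":0,"ry":0,"rz":0,"fingers":1}
    - {"x":0,"y":0,"z":0,"rx":0,"ry":0,"rz":0,"fingers":1}
    - {"x":0,"y":0,"z":0,"rx":0,"ry":0,"rz":0,"fingers":1}
    - {"x":0,"y":0,"z":0,"rx":0,"ry":0,"rz":0,"fingers":1}
    - {"x":0,"y":0,"z":0,"rx":0,"ry":0,"rz":0,"fingers":1}

```text
time_s: 3.82
tool_pos: [0.4662, -0.3185, 0.0905]
tool_rot: [-180.0, 0.0, 11.2]
force: [0.9, 0.2, -1.4]
grip_width: 0.0194
grasp_force: 24.7
```

drive_tool:
  moves:
    - {"x":0,"y":0,"z":-10,"rx":0,"ry":0,"rz":0,"fingers":1}
    - {"x":0,"y":0,"z":-30,"rx":0,"ry":0,"rz":0,"fingers":1}
    - {"x":0,"y":0,"z":-60,"rx":0,"ry":0,"rz":0,"fingers":1}
    - {"x":0,"y":0,"z":-90,"rx":0,"ry":0,"rz":0,"fingers":1}
    - {"x":0,"y":0,"z":-105,"rx":0,"ry":0,"rz":0,"fingers":1}
    - {"x":0,"y":0,"z":-110,"rx":0,"ry":0,"rz":0,"fingers":1}
    - {"x":0,"y":0,"z":-110,"rx":0,"ry":0,"rz":0,"fingers":1}
    - {"x":0,"y":0,"z":-110,"rx":0,"ry":0,"rz":0,"fingers":1}

```text
time_s: 4.82
tool_pos: [0.4656, -0.3182, 0.1993]
tool_rot: [-179.9, 0.1, 11.2]
force: [0.5, -0.2, -1.6]
grip_width: 0.0191
grasp_force: 24.7
```

```bash
python3 - <<'E'
from h import *
out=[]
o=sensors.get_obs();p=o['tool_pos'];print(p,o['tool_rot'],o['time_s'],o['grasp_force'])
for n,f in(('scene','s2'),('side','d2')):
    c=snap(n,f);x,y=proj(c,p-[0,0,.06]).astype(int);x0,y0=x-50,y-75
    print(n,x0,y0,(proj(c,p-[0,0,.0755])-[x0,y0])*4,(proj(c,p-[0,0,.0275])-[x0,y0])*4)
    out.append(cv2.resize(c['image'][y0:y0+150,x0:x0+100,::-1],(400,600),interpolation=cv2.INTER_CUBIC))
cv2.imwrite('pics/c2.png',np.hstack(out))
E
```

```text
[ 0.46561737 -0.31815994  0.19925462] [-1.79911374e+02  9.00763328e-02  1.11619728e+01] 4.825 24.716232827631757
scene 57 141 [206.17579043 323.67674341] [186.98492535 249.43877739]
side 250 35 [201.43435031 318.72472904] [204.74520445 261.74910953]
```

View pics/c2.png

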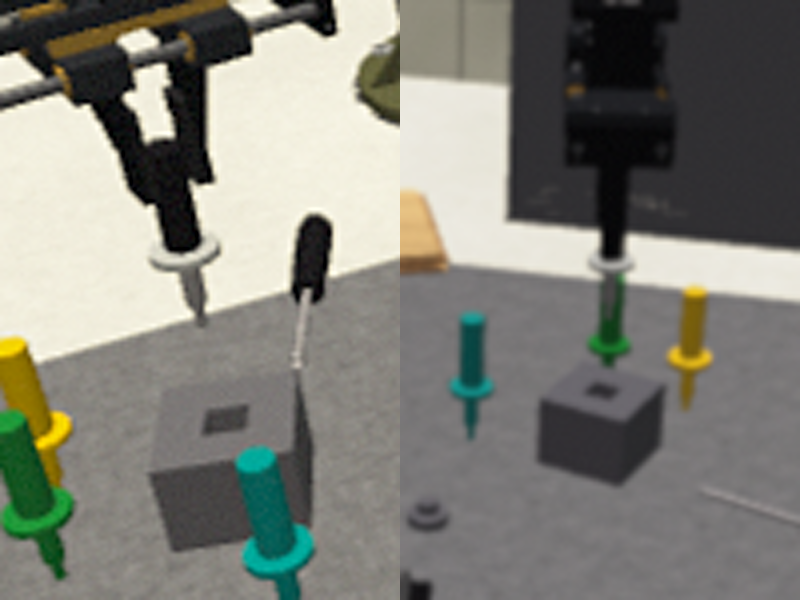

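drive_tool:
  moves:
    - {"x":10,"y":-17,"z":0,"rx":0,"ry":0,"rz":0,"fingers":1}
    - {"x":27,"y":-47,"z":0,"rx":0,"ry":0,"rz":0,"fingers":1}
    - {"x":50,"y":-86,"z":0,"rx":0,"ry":0,"rz":0,"fingers":1}
    - {"x":75,"y":-129,"z":0,"rx":0,"ry":0,"rz":0,"fingers":1}
    - {"x":100,"y":-172,"z":0,"rx":0,"ry":0,"rz":0,"fingers":1}
    - {"x":125,"y":-215,"z":0,"rx":0,"ry":0,"rz":0,"fingers":1}
    - {"x":150,"y":-258,"z":0,"rx":0,"ry":0,"rz":0,"fingers":1}
    - {"x":175,"y":-301,"z":0,"rx":0,"ry":0,"rz":0,"fingers":1}
    - {"x":198,"y":-341,"z":0,"rx":0,"ry":0,"rz":0,"fingers":1}
    - {"x":217,"y":-374,"z":5,"rx":0,"ry":0,"rz":0,"fingers":1}
    - {"x":228,"y":-393,"z":15,"rx":0,"ry":0,"rz":0,"fingers":1}
    - {"x":231,"y":-398,"z":30,"rx":0,"ry":0,"rz":0,"fingers":1}
    - {"x":231,"y":-398,"z":45,"rx":0,"ry":0,"rz":0,"fingers":1}
    - {"x":231,"y":-398,"z":50,"rx":0,"ry":0,"rz":0,"fingers":1}
    - {"x":231,"y":-398,"z":50,"rx":0,"ry":0,"rz":0,"fingers":1}
    - {"x":231,"y":-398,"z":50,"rx":0,"ry":0,"rz":0,"fingers":1}

```text
time_s: 6.92
tool_pos: [0.6163, 0.116, 0.1512]
tool_rot: [180.0, -0.1, 11.1]
force: [0.1, 0.3, -0.5]
grip_width: 0.0191
grasp_force: 24.7
```

```bash
python3 - <<'E'
from h import *
s=ld('s2');d=ld('d2');print('hole',tri([(s,(57+56.5,141+105)),(d,(250+50.75,35+97.75))]))
out=[]
o=sensors.get_obs();p=o['tool_pos'];print(p,o['tool_rot'],o['time_s'],o['grasp_force'])
for n,f in(('scene','s3'),('side','d3')):
    c=snap(n,f);x,y=proj(c,p-[0,0,.07]).astype(int);x0,y0=x-50,y-75
    print(n,x0,y0,(proj(c,p-[0,0,.0755])-[x0,y0])*4)
    out.append(cv2.resize(c['image'][y0:y0+150,x0:x0+100,::-1],(400,600),interpolation=cv2.INTER_CUBIC))
cv2.imwrite('pics/c3.png',np.hstack(out))
E
```

```text
hole [ 0.4625959  -0.32131788  0.0574824 ]
[0.61627655 0.11598938 0.15117323] [ 1.79979086e+02 -5.87960752e-02  1.10959147e+01] 6.925 24.713319719885476
scene 259 138 [199.33003533 309.06779133]
side 159 123 [202.2850048  308.42429757]
```

View pics/c3.png

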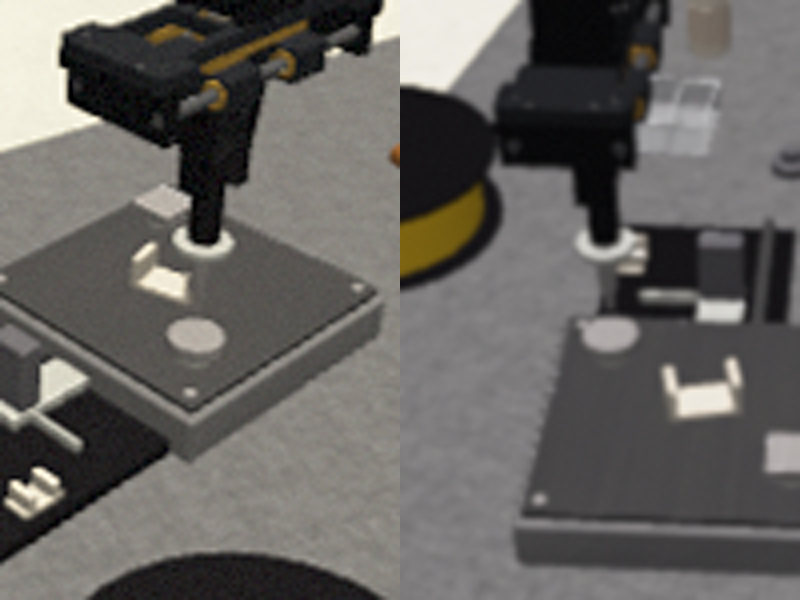

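drive_tool:
  moves:
    - {"x":0,"y":0,"z":8,"rx":0,"ry":0,"rz":0,"fingers":1}
    - {"x":0,"y":0,"z":15,"rx":0,"ry":0,"rz":0,"fingers":1}
    - {"x":0,"y":0,"z":18,"rx":0,"ry":0,"rz":0,"fingers":1}
    - {"x":0,"y":0,"z":20,"rx":0,"ry":0,"rz":0,"fingers":1}
    - {"x":0,"y":0,"z":22,"rx":0,"ry":0,"rz":0,"fingers":1}
    - {"x":0,"y":0,"z":22,"rx":0,"ry":0,"rz":0,"fingers":1}
    - {"x":0,"y":0,"z":22,"rx":0,"ry":0,"rz":0,"fingers":1}
    - {"x":0,"y":0,"z":22,"rx":0,"ry":0,"rz":0,"fingers":1}

```text
time_s: 8.02
tool_pos: [0.616, 0.1167, 0.1288]
tool_rot: [180.0, -0.0, 11.2]
force: [-0.8, 0.1, 2.5]
grip_width: 0.0193
grasp_force: 24.7
```

drive_tool:
  moves:
    - {"x":0,"y":0,"z":1,"rx":0,"ry":0,"rz":0,"fingers":1}
    - {"x":0,"y":0,"z":2,"rx":0,"ry":0,"rz":0,"fingers":1}
    - {"x":0,"y":0,"z":2,"rx":0,"ry":0,"rz":0,"fingers":1}
    - {"x":0,"y":0,"z":2,"rx":0,"ry":0,"rz":0,"fingers":1}
    - {"x":0,"y":0,"z":2,"rx":0,"ry":0,"rz":0,"fingers":1}

```text
time_s: 8.65
tool_pos: [0.6161, 0.1167, 0.1268]
tool_rot: [180.0, -0.0, 11.2]
force: [-1.0, -0.8, 5.0]
grip_width: 0.0194
grasp_force: 24.7
```

drive_tool:
  moves:
    - {"x":0,"y":0,"z":-10,"rx":0,"ry":0,"rz":0,"fingers":1}
    - {"x":0,"y":0,"z":-35,"rx":0,"ry":0,"rz":0,"fingers":1}
    - {"x":0,"y":0,"z":-60,"rx":0,"ry":0,"rz":0,"fingers":1}
    - {"x":-15,"y":-13,"z":-65,"rx":0,"ry":0,"rz":0,"fingers":1}
    - {"x":-42,"y":-37,"z":-65,"rx":0,"ry":0,"rz":0,"fingers":1}
    - {"x":-72,"y":-63,"z":-65,"rx":0,"ry":0,"rz":0,"fingers":1}
    - {"x":-100,"y":-88,"z":-65,"rx":0,"ry":0,"rz":0,"fingers":1}
    - {"x":-118,"y":-104,"z":-65,"rx":0,"ry":0,"rz":0,"fingers":1}
    - {"x":-123,"y":-108,"z":-55,"rx":0,"ry":0,"rz":0,"fingers":1}
    - {"x":-123,"y":-108,"z":-35,"rx":0,"ry":0,"rz":0,"fingers":1}
    - {"x":-123,"y":-108,"z":-22,"rx":0,"ry":0,"rz":0,"fingers":1}
    - {"x":-123,"y":-108,"z":-22,"rx":0,"ry":0,"rz":0,"fingers":1}
    - {"x":-123,"y":-108,"z":-22,"rx":0,"ry":0,"rz":0,"fingers":1}

```text
time_s: 10.28
tool_pos: [0.4748, 0.1987, 0.1487]
tool_rot: [-180.0, -0.0, 11.1]
force: [-0.1, 0.2, -1.8]
grip_width: 0.0196
grasp_force: 24.7
```

```bash
python3 - <<'E'
from h import *
out=[]
o=sensors.get_obs();p=o['tool_pos'];print(p,o['tool_rot'],o['time_s'],o['grasp_force'])
for n,f in(('scene','s4'),('side','d4')):
    c=snap(n,f);x,y=proj(c,p-[0,0,.07]).astype(int);x0,y0=x-50,y-75
    print(n,x0,y0,(proj(c,p-[0,0,.0755])-[x0,y0])*4)
    out.append(cv2.resize(c['image'][y0:y0+150,x0:x0+100,::-1],(400,600),interpolation=cv2.INTER_CUBIC))
cv2.imwrite('pics/c4.png',np.hstack(out))
E
```

```text
[0.47482957 0.19874385 0.14873762] [-1.79981604e+02 -2.02878587e-02  1.11326150e+01] 10.275 24.715550669061486
scene 251 106 [199.73614238 307.70817672]
side 205 153 [203.6252766  310.15515108]
```

View pics/c4.png

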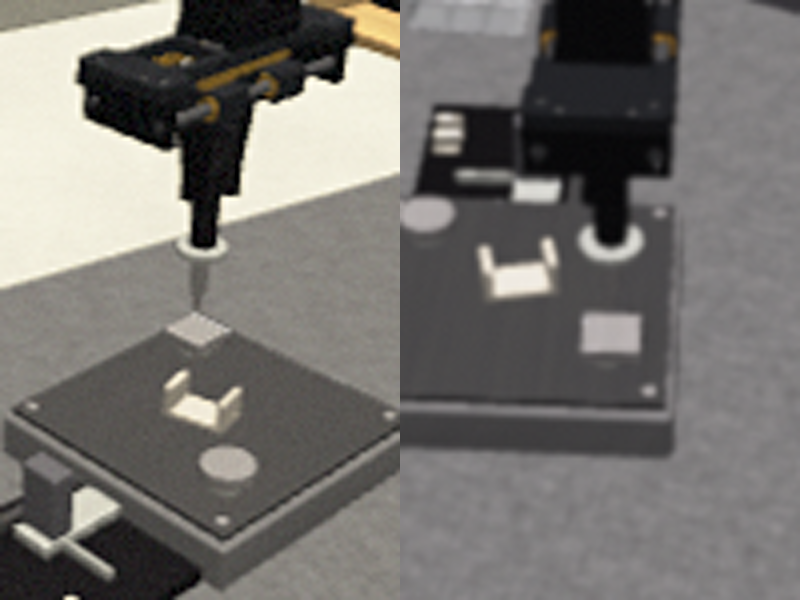

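drive_tool:
  moves:
    - {"x":0,"y":0,"z":8,"rx":0,"ry":0,"rz":0,"fingers":1}
    - {"x":0,"y":0,"z":15,"rx":0,"ry":0,"rz":0,"fingers":1}
    - {"x":0,"y":0,"z":18,"rx":0,"ry":0,"rz":0,"fingers":1}
    - {"x":0,"y":0,"z":20,"rx":0,"ry":0,"rz":0,"fingers":1}
    - {"x":0,"y":0,"z":22,"rx":0,"ry":0,"rz":0,"fingers":1}
    - {"x":0,"y":0,"z":22,"rx":0,"ry":0,"rz":0,"fingers":1}
    - {"x":0,"y":0,"z":22,"rx":0,"ry":0,"rz":0,"fingers":1}
    - {"x":0,"y":0,"z":22,"rx":0,"ry":0,"rz":0,"fingers":1}
    - {"x":0,"y":0,"z":22,"rx":0,"ry":0,"rz":0,"fingers":1}

```text
time_s: 11.5
tool_pos: [0.4745, 0.1989, 0.1268]
tool_rot: [180.0, -0.0, 11.2]
force: [-0.5, -0.1, 5.0]
grip_width: 0.0196
grasp_force: 24.7
```

drive_tool:
  moves:
    - {"x":0,"y":0,"z":-10,"rx":0,"ry":0,"rz":0,"fingers":1}
    - {"x":0,"y":0,"z":-35,"rx":0,"ry":0,"rz":0,"fingers":1}
    - {"x":0,"y":0,"z":-65,"rx":0,"ry":0,"rz":0,"fingers":1}
    - {"x":-4,"y":19,"z":-72,"rx":0,"ry":0,"rz":0,"fingers":1}
    - {"x":-12,"y":56,"z":-72,"rx":0,"ry":0,"rz":0,"fingers":1}
    - {"x":-22,"y":102,"z":-72,"rx":0,"ry":0,"rz":0,"fingers":1}
    - {"x":-32,"y":149,"z":-72,"rx":0,"ry":0,"rz":0,"fingers":1}
    - {"x":-42,"y":195,"z":-72,"rx":0,"ry":0,"rz":0,"fingers":1}
    - {"x":-52,"y":241,"z":-72,"rx":0,"ry":0,"rz":0,"fingers":1}
    - {"x":-62,"y":288,"z":-72,"rx":0,"ry":0,"rz":0,"fingers":1}
    - {"x":-72,"y":334,"z":-72,"rx":0,"ry":0,"rz":0,"fingers":1}
    - {"x":-82,"y":381,"z":-72,"rx":0,"ry":0,"rz":0,"fingers":1}
    - {"x":-92,"y":427,"z":-72,"rx":0,"ry":0,"rz":0,"fingers":1}
    - {"x":-101,"y":469,"z":-72,"rx":0,"ry":0,"rz":0,"fingers":1}
    - {"x":-107,"y":497,"z":-65,"rx":0,"ry":0,"rz":0,"fingers":1}
    - {"x":-109,"y":506,"z":-45,"rx":0,"ry":0,"rz":0,"fingers":1}
    - {"x":-109,"y":506,"z":-28,"rx":0,"ry":0,"rz":0,"fingers":1}
    - {"x":-109,"y":506,"z":-26,"rx":0,"ry":0,"rz":0,"fingers":1}
    - {"x":-109,"y":506,"z":-26,"rx":0,"ry":0,"rz":0,"fingers":1}
    - {"x":-109,"y":506,"z":-26,"rx":0,"ry":0,"rz":0,"fingers":1}

```text
time_s: 14.0
tool_pos: [0.466, -0.3183, 0.1535]
tool_rot: [179.9, -0.1, 11.2]
force: [-0.0, 1.0, -0.4]
grip_width: 0.0191
grasp_force: 24.7
```

```bash
python3 - <<'E'
from h import *
out=[]
o=sensors.get_obs();p=o['tool_pos'];print(p,o['tool_rot'],o['time_s'],o['grasp_force'])
for n,f in(('scene','s5'),('side','d5')):
    c=snap(n,f);x,y=proj(c,p-[0,0,.07]).astype(int);x0,y0=x-50,y-75
    print(n,x0,y0,(proj(c,p-[0,0,.0755])-[x0,y0])*4)
    out.append(cv2.resize(c['image'][y0:y0+150,x0:x0+100,::-1],(400,600),interpolation=cv2.INTER_CUBIC))
cv2.imwrite('pics/c5.png',np.hstack(out))
E
```

```text
[ 0.46600176 -0.31830304  0.15345718] [ 1.79936773e+02 -6.41261077e-02  1.12259328e+01] 14.0 24.72030034652562
scene 62 161 [203.28114877 310.70850603]
side 249 51 [201.93701026 307.06651939]
```

View pics/c5.png

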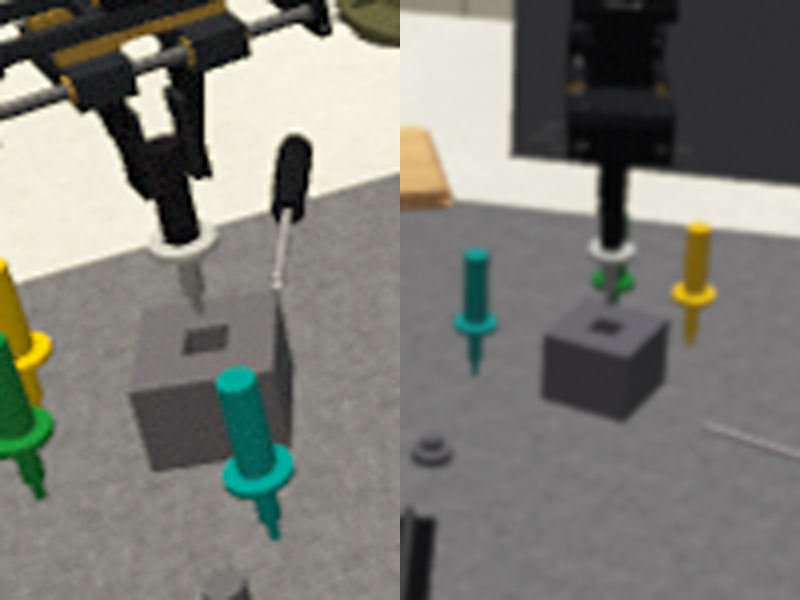

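drive_tool:
  moves:
    - {"x":0,"y":0,"z":8,"rx":0,"ry":0,"rz":0,"fingers":1}
    - {"x":0,"y":0,"z":20,"rx":0,"ry":0,"rz":0,"fingers":1}
    - {"x":0,"y":0,"z":32,"rx":0,"ry":0,"rz":0,"fingers":1}
    - {"x":0,"y":0,"z":44,"rx":0,"ry":0,"rz":0,"fingers":1}
    - {"x":0,"y":0,"z":54,"rx":0,"ry":0,"rz":0,"fingers":1}
    - {"x":0,"y":0,"z":60,"rx":0,"ry":0,"rz":0,"fingers":1}
    - {"x":0,"y":0,"z":62,"rx":0,"ry":0,"rz":0,"fingers":1}
    - {"x":0,"y":0,"z":62,"rx":0,"ry":0,"rz":0,"fingers":1}

```text
time_s: 15.1
tool_pos: [0.4656, -0.3189, 0.0908]
tool_rot: [180.0, -0.0, 11.2]
force: [-0.6, -0.9, -0.4]
grip_width: 0.0194
grasp_force: 24.7
```

drive_tool:
  moves:
    - {"x":0,"y":0,"z":0,"rx":0,"ry":0,"rz":0,"fingers":-1}
    - {"x":0,"y":0,"z":0,"rx":0,"ry":0,"rz":0,"fingers":-1}
    - {"x":0,"y":0,"z":0,"rx":0,"ry":0,"rz":0,"fingers":-1}
    - {"x":0,"y":0,"z":0,"rx":0,"ry":0,"rz":0,"fingers":-1}
    - {"x":0,"y":0,"z":0,"rx":0,"ry":0,"rz":0,"fingers":-1}
    - {"x":0,"y":0,"z":0,"rx":0,"ry":0,"rz":0,"fingers":-1}
    - {"x":0,"y":0,"z":0,"rx":0,"ry":0,"rz":0,"fingers":-1}
    - {"x":0,"y":0,"z":0,"rx":0,"ry":0,"rz":0,"fingers":-1}
    - {"x":0,"y":0,"z":-15,"rx":0,"ry":0,"rz":0,"fingers":-1}
    - {"x":0,"y":0,"z":-45,"rx":0,"ry":0,"rz":0,"fingers":-1}
    - {"x":0,"y":0,"z":-80,"rx":0,"ry":0,"rz":0,"fingers":-1}
    - {"x":0,"y":0,"z":-105,"rx":0,"ry":0,"rz":0,"fingers":-1}
    - {"x":0,"y":0,"z":-110,"rx":0,"ry":0,"rz":0,"fingers":-1}
    - {"x":0,"y":0,"z":-110,"rx":0,"ry":0,"rz":0,"fingers":-1}

```text
time_s: 16.85
tool_pos: [0.4652, -0.3187, 0.2006]
tool_rot: [180.0, -0.0, 11.2]
force: [-0.5, 0.2, 0.4]
grip_width: 0.0869
grasp_force: 0.0
```

```bash
python3 - <<'E'
from h import *
def cr(i,x,y,w):
    h=w*3//4; return cv2.resize(i[y:y+h,x:x+w,::-1],(400,300),interpolation=cv2.INTER_CUBIC)
s=snap('scene','s6')['image'];d=snap('side','d6')['image']
cv2.imwrite('pics/c6.png',np.vstack([np.hstack([cr(s,40,190,120),cr(s,216,200,80)]),np.hstack([cr(d,240,85,100),cr(d,204,172,64)])]))
E
```

```text
(no output)
```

View pics/c6.png

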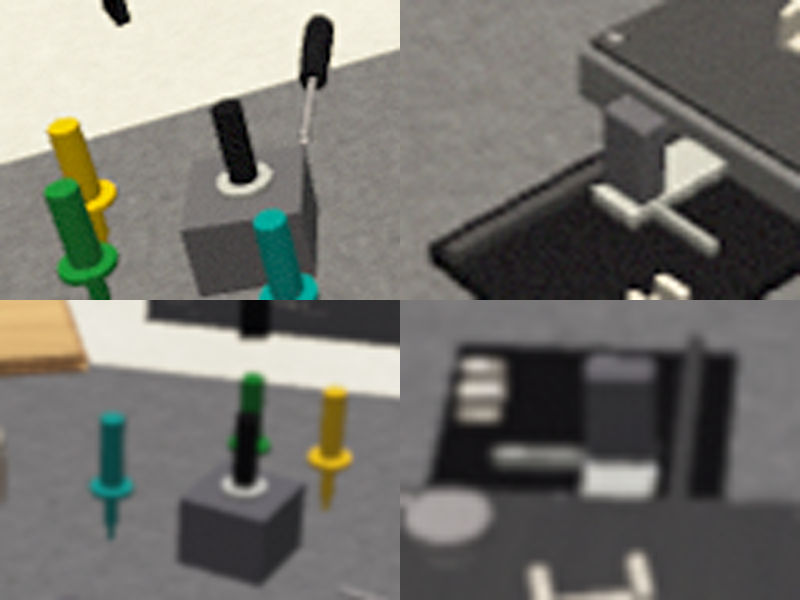

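```bash
cat >> h.py <<'E'
np.set_printoptions(precision=4,suppress=True,linewidth=200)
a=np.radians(11.1);ex=np.array([np.cos(a),np.sin(a),0]);ey=np.array([-np.sin(a),np.cos(a),0])
def rect(f,z,H,xs,ys):  # brightness on plane z at dock-aligned offsets (mm) from H
    c=ld(f);g=cv2.cvtColor(c['image'],cv2.COLOR_RGB2GRAY).astype(np.float32)
    P=np.array([[proj(c,np.append(H[:2],z)+ex*x/1e3+ey*y/1e3) for x in xs] for y in ys],np.float32)
    return cv2.remap(g,P[...,0],P[...,1],cv2.INTER_LINEAR)
E
python3 - <<'E'
from h import *
s=ld('s6');d=ld('d6')
S=lambda x,y:(216+.2*(x-400),200+.2*y); D=lambda x,y:(204+.16*(x-400),172+.16*(y-300))
for n,A,B in [('handle',(636,112),(620,368)),('ptr',(714,245),(497,456))]: print(n,tri([(s,S(*A)),(d,D(*B))]),ray(s,*S(*A),.068 if n=='handle' else .022),ray(d,*D(*B),.068 if n=='handle' else .022))
H=np.array([.570,.0124,0])
xs=np.arange(60,100,3);ys=np.arange(-80,-24,2)
for f in('s6','d6'):
    print(f,'x',xs)
    m=rect(f,.026,H,xs,ys)
    for y,r in zip(ys,m): print(y,' '.join('%3d'%v for v in r))
for f in('s6','d6'):
    xs=np.arange(30,64,3);ys=np.arange(-16,18,2);print(f,'ptr z.02',xs)
    for y,r in zip(ys,rect(f,.02,H,xs,ys)): print(y,' '.join('%3d'%v for v in r))
E
```

```text
handle [0.5706 0.0112 0.0657] [0.5749 0.0098 0.068 ] [0.5689 0.0128 0.068 ]
ptr [0.6249 0.0218 0.0167] [0.6319 0.0187 0.022 ] [0.6214 0.027  0.022 ]
s6 x [60 63 66 69 72 75 78 81 84 87 90 93 96 99]
-80  29  31  29  28  32  35  38  36  34  41  37  31  26  21
-78  29  29  25  34  62  78  73  69  76  78  50  34  29  13
-76  29  26  20  49 127 149 151 148 149 123  72  30  30  17
-74  28  28  27  96 196 201 200 204 189 159  86  31  26  21
-72  29  29  35 103 173 186 190 182 180 167  84  36  28  19
-70  28  27  36 109 132 129 134 131 145 137  84  33  27  21
-68  29  23  85 110 115 117 114 117 134 135  83  31  27  20
-66  24  74 124 138 137 131 131 141 146 160  92  32  27  20
-64  49 144 184 197 189 182 182 149 184 184  98  36  25  17
-62  95 202 231 234 228 227 211 180 219 207  99  28  25  22
-60 100 201 214 212 237 240 215 213 238 197  98  32  25  19
-58  43 141 135 144 220 233 234 227 235 201  98  39  28  20
-56  19  52  38 129 203 218 217 218 232 194 102  34  28  25
-54  24  23  31 122 179 172 165 171 190 174  94  35  29  24
-52  25  23  57 106 128 125 121 131 144 153  82  28  31  18
-5
[... 3638 characters left out ...]
65  63  62  63  68  73  71  61  43  26  19
-8  88  86  84  82  83  96 103  98  82  56  31  19
-6 110 105 102 101 103 119 124 119 101  68  35  20
-4 127 125 122 119 122 140 146 140 119  78  37  21
-2 122 118 115 114 122 137 145 143 122  81  38  21
0 116 110 107 105 112 121 128 125 107  68  32  20
2 103  99  96  95 100 107 110 108  92  57  28  19
4  90  86  84  84  87  91  93  91  77  46  24  18
6  74  73  72  73  73  74  75  74  62  37  20  18
8  58  56  56  56  56  57  58  59  48  29  19  18
10  42  41  41  40  39  40  43  43  35  24  19  19
12  32  31  32  30  29  29  31  31  25  20  18  19
14  22  22  23  21  21  22  23  23  21  19  18  19
16  20  20  20  18  17  18  18  17  18  18  18  19
```

drive_tool:
  moves:
    - {"x":12,"y":-22,"z":0,"rx":0,"ry":0,"rz":0,"fingers":0}
    - {"x":35,"y":-62,"z":0,"rx":0,"ry":0,"rz":0,"fingers":0}
    - {"x":60,"y":-107,"z":0,"rx":0,"ry":0,"rz":0,"fingers":0}
    - {"x":85,"y":-152,"z":0,"rx":0,"ry":0,"rz":0,"fingers":0}
    - {"x":110,"y":-196,"z":0,"rx":0,"ry":0,"rz":0,"fingers":0}
    - {"x":135,"y":-241,"z":0,"rx":0,"ry":0,"rz":0,"fingers":0}
    - {"x":158,"y":-282,"z":10,"rx":0,"ry":0,"rz":0,"fingers":0}
    - {"x":170,"y":-303,"z":35,"rx":0,"ry":0,"rz":0,"fingers":0}
    - {"x":170,"y":-303,"z":70,"rx":0,"ry":0,"rz":0,"fingers":0}
    - {"x":170,"y":-303,"z":95,"rx":0,"ry":0,"rz":0,"fingers":0}
    - {"x":170,"y":-303,"z":105,"rx":0,"ry":0,"rz":0,"fingers":0}
    - {"x":170,"y":-303,"z":105,"rx":0,"ry":0,"rz":0,"fingers":0}

```text
time_s: 18.45
tool_pos: [0.5728, 0.0114, 0.0947]
tool_rot: [-180.0, 0.1, 11.2]
force: [0.1, 0.3, 0.0]
grip_width: 0.0439
grasp_force: 0.0
```

drive_tool:
  moves:
    - {"x":0,"y":0,"z":10,"rx":0,"ry":0,"rz":0,"fingers":0}
    - {"x":0,"y":0,"z":22,"rx":0,"ry":0,"rz":0,"fingers":0}
    - {"x":0,"y":0,"z":34,"rx":0,"ry":0,"rz":0,"fingers":0}
    - {"x":0,"y":0,"z":45,"rx":0,"ry":0,"rz":0,"fingers":0}
    - {"x":0,"y":0,"z":52,"rx":0,"ry":0,"rz":0,"fingers":0}
    - {"x":0,"y":0,"z":53,"rx":0,"ry":0,"rz":0,"fingers":0}
    - {"x":0,"y":0,"z":53,"rx":0,"ry":0,"rz":0,"fingers":0}
  force: 40

```text
time_s: 19.32
tool_pos: [0.5736, 0.0115, 0.0427]
tool_rot: [180.0, -0.0, 11.2]
force: [-0.3, -0.5, -0.6]
grip_width: 0.0435
grasp_force: 0.0
```

drive_tool:
  moves:
    - {"x":0,"y":0,"z":0,"rx":0,"ry":0,"rz":0,"fingers":1}
    - {"x":0,"y":0,"z":0,"rx":0,"ry":0,"rz":0,"fingers":1}
    - {"x":0,"y":0,"z":0,"rx":0,"ry":0,"rz":0,"fingers":1}
    - {"x":0,"y":0,"z":0,"rx":0,"ry":0,"rz":0,"fingers":1}
    - {"x":0,"y":0,"z":0,"rx":0,"ry":0,"rz":0,"fingers":1}
    - {"x":0,"y":0,"z":0,"rx":0,"ry":0,"rz":0,"fingers":1}
    - {"x":0,"y":0,"z":0,"rx":0,"ry":0,"rz":0,"fingers":1}

```text
time_s: 20.2
tool_pos: [0.5737, 0.0103, 0.0427]
tool_rot: [179.9, -0.0, 11.1]
force: [0.3, -5.2, 0.9]
grip_width: 0.0174
grasp_force: 40.0
```

drive_tool:
  moves:
    - {"x":0,"y":4,"z":0,"rx":0,"ry":0,"rz":0,"fingers":1}
    - {"x":0,"y":12,"z":0,"rx":0,"ry":0,"rz":0,"fingers":1}
    - {"x":0,"y":22,"z":0,"rx":0,"ry":0,"rz":0,"fingers":1}
    - {"x":0,"y":32,"z":0,"rx":0,"ry":0,"rz":0,"fingers":1}
    - {"x":0,"y":42,"z":0,"rx":0,"ry":0,"rz":0,"fingers":1}
    - {"x":0,"y":48,"z":0,"rx":0,"ry":0,"rz":0,"fingers":1}
    - {"x":0,"y":51,"z":0,"rx":0,"ry":0,"rz":0,"fingers":1}
    - {"x":0,"y":51,"z":0,"rx":0,"ry":0,"rz":0,"fingers":1}
    - {"x":0,"y":51,"z":0,"rx":0,"ry":0,"rz":0,"fingers":1}
    - {"x":0,"y":51,"z":0,"rx":0,"ry":0,"rz":0,"fingers":1}

```text
time_s: 21.45
tool_pos: [0.5821, -0.032, 0.0426]
tool_rot: [-179.6, 0.1, 11.4]
force: [-3.9, 6.9, 4.0]
grip_width: 0.0176
grasp_force: 40.1
```

```bash
python3 - <<'E'
from h import *
snap('scene','s7');snap('side','d7')
o=sensors.get_obs();print(o['tool_pos'],o['force'],(o['tool_pos']-[.5737,.0103,.0427])@ey)
H=np.array([.570,.0124,0])
ys=np.arange(-80,-24,2)
for f in('s7','d7'):
    A=rect(f,.02,H,np.arange(42,54,1),ys).mean(1);B=rect(f,.026,H,np.arange(65,76,1),ys).mean(1)
    print(f);print(np.c_[ys,A,B].astype(int).T)
E
```

```text
[ 0.5821 -0.032   0.0426] [-3.0768  9.4973  4.1281] -0.043170289920271304
s7
[[-80 -78 -76 -74 -72 -70 -68 -66 -64 -62 -60 -58 -56 -54 -52 -50 -48 -46 -44 -42 -40 -38 -36 -34 -32 -30 -28 -26]
 [ 27  30  30  29  28  28  28  30  29  30  28  29  39  62  91 123 162 173 123  53  25  26  28  26  28  31  31  31]
 [ 31  45  81 121 119  97 104 131 188 231 228 193 165 140 113 108 133 190 233 223 148  54  23  25  29  31  30  29]]
d7
[[-80 -78 -76 -74 -72 -70 -68 -66 -64 -62 -60 -58 -56 -54 -52 -50 -48 -46 -44 -42 -40 -38 -36 -34 -32 -30 -28 -26]
 [ 27  22  19  19  19  19  20  20  19  18  22  28  38  61  85 106 126 139 127 114 100  86  71  55  39  30  23  19]
 [ 91  70  54  50  46  67 100 133 158 183 182 164 147 140 132 142 163 183 194 206 194 168 145 130 116 119 127 134]]
```

drive_tool:
  moves:
    - {"x":0,"y":2,"z":0,"rx":0,"ry":0,"rz":0,"fingers":1}
    - {"x":0,"y":4,"z":0,"rx":0,"ry":0,"rz":0,"fingers":1}
    - {"x":0,"y":6,"z":0,"rx":0,"ry":0,"rz":0,"fingers":1}
    - {"x":0,"y":6,"z":0,"rx":0,"ry":0,"rz":0,"fingers":1}
    - {"x":0,"y":6,"z":0,"rx":0,"ry":0,"rz":0,"fingers":1}
    - {"x":0,"y":6,"z":0,"rx":0,"ry":0,"rz":0,"fingers":1}
    - {"x":0,"y":6,"z":0,"rx":0,"ry":0,"rz":0,"fingers":1}
    - {"x":0,"y":6,"z":0,"rx":0,"ry":0,"rz":0,"fingers":1}

```text
time_s: 22.55
tool_pos: [0.5832, -0.0376, 0.0426]
tool_rot: [-179.6, 0.1, 11.4]
force: [-4.9, 8.8, 6.1]
grip_width: 0.0177
grasp_force: 40.1
```

```bash
python3 - <<'E'
from h import *
snap('scene','s8');snap('side','d8')
o=sensors.get_obs();print(o['tool_pos'],o['force'],o['joint_velocities'],(o['tool_pos']-[.5737,.0103,.0427])@ey)
H=np.array([.570,.0124,0])
ys=np.arange(-66,-36,1)
for f in('s8','d8'):
    A=rect(f,.02,H,np.arange(42,54,1),ys).mean(1);B=rect(f,.026,H,np.arange(65,76,1),ys).mean(1)
    print(f);print(np.c_[ys,A,B].astype(int).T)
# probe unchanged between s6 and s8?
for p,q,w in(('s6','s8',(90,200,40,70)),('d6','d8',(285,105,35,45))):
    x,y,a_,b=w;print(np.abs(ld(p)['image'][y:y+b,x:x+a_].astype(int)-ld(q)['image'][y:y+b,x:x+a_]).mean())
E
```

```text
[ 0.5832 -0.0376  0.0426] [-2.5286  9.0644  5.3396] [-0.0007  0.1166  0.0089 -0.0832  0.1189 -0.0325 -0.0581] -0.04877666203806583
s8
[[-66 -65 -64 -63 -62 -61 -60 -59 -58 -57 -56 -55 -54 -53 -52 -51 -50 -49 -48 -47 -46 -45 -44 -43 -42 -41 -40 -39 -38 -37]
 [ 29  28  28  30  34  43  56  71  85  99 113 131 152 170 178 171 148 112  74  45  29  25  25  27  28  28  28  27  28  28]
 [131 156 187 214 230 234 226 209 187 166 149 135 122 109 101  99 104 115 133 159 190 217 233 234 223 195 149  98  55  30]]
d8
[[-66 -65 -64 -63 -62 -61 -60 -59 -58 -57 -56 -55 -54 -53 -52 -51 -50 -49 -48 -47 -46 -45 -44 -43 -42 -41 -40 -39 -38 -37]
 [ 20  23  26  29  32  38  50  62  74  86  97 107 116 126 136 139 132 125 118 111 103  95  86  78  69  61  55  48  41  34]
 [133 145 158 170 183 190 182 174 165 156 148 144 140 136 132 131 142 152 163 173 183 189 194 200 206 206 193 180 168 155]]
2.2316666666666665
4.518941798941799
```

```bash
python3 - <<'E'
from h import *
for p,q,w in(('s1','s8',(100,210,25,45)),('d1','d8',(293,108,16,30)),('d6','d8',(293,108,16,30))):
    x,y,a_,b=w;A,B=[cv2.cvtColor(ld(k)['image'][y:y+b,x:x+a_],cv2.COLOR_RGB2GRAY).astype(np.float32) for k in(p,q)]
    print(np.abs(A-B).mean(),cv2.phaseCorrelate(A,B))
E
```

```text
6.0382223 ((0.8081473372239589, 0.25255984496421036), 1.0098133426242404)
6.3375 ((0.08635626573119648, 0.2402338550398131), 1.1023863856991132)
4.4104166 ((0.014491366805769346, -0.01384472359819), 0.986980419854323)
```

```bash
python3 -c "
from cell import workorder;print(workorder.sign_off())"
```

```text
the job is handed in; nothing more can be done
None
```

The job is handed in: I pressed the round button, then the square one (about 5 N shown each time), and put the probe back hanging in its stand. The arm is still holding the latch, with the pointer within about 0.5 mm of the gate's middle in both cameras; no verdict came back.

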